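# Roll an inlay strip flush with the hand roller

## Task

Take the hand roller from its stand and roll it along the strip of six dark slips with firm but not brutal pressure (more than about 30 N would crack the work), until every slip is down flush with the panel; do it as one job, without taking the roller off the strip before all six are down, and press with the roller only. Then put the roller back in its stand, upright, and leave the things lying around where they are.

Things in the scene. Friction and masses are not known exactly. Their poses are not given: they have to be found in the camera images.
- strip_mid (a point): Midpoint of the strip at the NOMINAL panel top. The strip: six dark wood slips, each 36 x 17.5 mm, end to end at 37 mm pitch in a groove of a pale panel; 222 mm long along this point's y, x across it, z up. Past each end of the row are 34 mm of plain panel top, level with seated slips. The real top may be up to 5 mm higher or lower and slope along y up to 0.045 rad either way about this point: not measured.
- bed: Plywood bed fixed to the bench, 130 x 320 x 12 mm, its origin on the bench 48 mm straight under the strip's nominal midpoint, axes as there. On it, on packing, lies the pale wooden panel: 290 mm along y, from x -25 to +75 mm, 20 mm thick, with the strip in its top. It does not give way under load. Bed and panel reach from x -40 to +90 mm.
- roller: Loose hand roller, about 0.4 kg, 94 mm tall, parked upright in its stand. Origin at the lowest point of its wheel, z up. It rolls along its y; axle along x. Wood handle block 32 (x) by 40 (y) mm, 50 to 94 mm above the origin: grasp it. Below it a steel shoulder plate 64 (x) by 50 (y) mm, 44 to 50 mm up. A half turn about z gives the same tool.
- wheel_foot (a point): The lowest point of the roller's rubber wheel (36 mm diameter, 26 mm wide) when unloaded; same as the roller's origin. The axle is sprung: the wheel gives about 1 mm for every 10 N, at most 5 mm.
- stand: Wooden stand fixed to the bench, 95 x 85 mm; origin at its underside's centre, axes parallel to the parked roller's. Two rails along y, 47 mm apart, tops 56 mm up, carry the shoulder plate, the wheel hanging between. Parked, the roller's origin is 12 mm straight above the stand's. Lips at the rails' ends (61 mm up) leave the plate 6 mm play each way in y; the fork has 4 mm each way in x.
- glue: Bystander: glue bottle, 58 mm across, 174 mm tall, origin at its foot.
- tape: Bystander: tape measure, 39 x 70 x 64 mm, origin at its foot.
- block: Bystander: wooden offcut, 42 x 74 x 28 mm, origin at its foot.
- slip1 (a joint): How far slip 1 has been pressed down (m): 0 = 4.5 mm proud of the panel, 0.0045 = flush (fully home). It stands at y = -92.5 mm along the strip. It is a tight fit: moves only under about 9 N or more and stays where it is left.
- slip2 (a joint): How far slip 2 has been pressed down (m): 0 = 4.5 mm proud of the panel, 0.0045 = flush (fully home). It stands at y = -55.5 mm along the strip. It is a tight fit: moves only under about 9 N or more and stays where it is left.
- slip3 (a joint): How far slip 3 has been pressed down (m): 0 = 4.5 mm proud of the panel, 0.0045 = flush (fully home). It stands at y = -18.5 mm along the strip. It is a tight fit: moves only under about 9 N or more and stays where it is left.
- slip4 (a joint): How far slip 4 has been pressed down (m): 0 = 4.5 mm proud of the panel, 0.0045 = flush (fully home). It stands at y = 18.5 mm along the strip. It is a tight fit: moves only under about 9 N or more and stays where it is left.
- slip5 (a joint): How far slip 5 has been pressed down (m): 0 = 4.5 mm proud of the panel, 0.0045 = flush (fully home). It stands at y = 55.5 mm along the strip. It is a tight fit: moves only under about 9 N or more and stays where it is left.
- slip6 (a joint): How far slip 6 has been pressed down (m): 0 = 4.5 mm proud of the panel, 0.0045 = flush (fully home). It stands at y = 92.5 mm along the strip. It is a tight fit: moves only under about 9 N or more and stays where it is left.
Things that resemble listed ones, but are neither listed nor needed, are in the scene too. Leave any turquoise look-alike of the roller alone.

How it is judged:
On the way, in this order (a step that is already met when the one before it is completed fails the run):
1. the roller stands on the panel, pressing on it (contact force between roller and bed above 2 N and contact force between the fingers and roller above 2 N), for 0.1 s.
2. all six slips are down flush (within 1.5 mm) (value of joint each of slip1, slip2, slip3, slip4, slip5, slip6 above 0.003 m), for 0.2 s.
At the end, for the whole second after the job is handed in: All six slips within 1.5 mm of flush (joint above 0.003 m); the roller back in its stand, upright within 0.1 rad, within 11 mm of its parked place across and 4 mm in height, at rest and released (all of step 2 and horizontal distance between roller and stand below 0.011 m and z of roller in the frame of stand between 0.008 and 0.016 m and angle between roller's own z axis and vertical below 0.1 rad and linear speed of roller below 0.02 m/s and contact force between the fingers and roller below 0.1 N); the robot touches nothing.
It fails at once if the roller presses on the panel or strip with more than 30 N (contact force between roller and bed above 30 N).
It fails at once if the roller leaves the strip (its wheel more than 26 mm above the nominal panel top, or off the panel's end) after the first slip is down and before all six are (value of joint any of slip1, slip2, slip3, slip4, slip5, slip6 above 0.003 m and not (value of joint each of slip1, slip2, slip3, slip4, slip5, slip6 above 0.003 m) and (z of wheel_foot in the frame of strip_mid above 0.026 m or horizontal distance between wheel_foot and strip_mid above 0.155 m)).
It fails at once if the gripper or arm presses on the panel, strip or bed (contact force between any of the fingers, the arm and bed above 2 N).
It fails at once if a bystander is moved by more than 20 mm (distance of any of glue, tape, block from where it was at the start of the episode above 0.02 m).
It also fails if it takes over 67 s, if anything falls off the work surface, if the arm or the gripper's body presses on something with over 40 N, if the wrist force passes 120 N, or if a joint passes its speed limit or range.

## Robot

A 6-joint arm with a two-finger parallel gripper is mounted at the origin on a cart in front of the work surface, level with it; the furniture and walls round the work are solid. World frame = base frame: x ahead of the robot, y to its left, z up, the work surface at z = 0. Lengths are in m, angles in rad, forces in N, time in s.
With the tool pointing down it reaches from about 0.35 to 1 m from the base axis. Payload 7.1 kg.
Tool frame: the origin (TCP) lies at the very end of the fingers, on their centre line; the grasp point (between the pads) lies 19 mm behind it; z points along the fingers, y is the line along which they close (so a half turn about z gives the same grasp; the last joint's range is limited). The gripper opens to 85 mm and grips with 20 to 120 N. Pads are 22 mm wide; open, the fingers measure 114 mm over their backs; the gripper's body (76 mm by 85 mm) begins 54 mm behind the grasp point. The pads swing forward as they close: fully open they stand 13 mm farther back than shut.
Start: joints at [-1.223, 0.423, 1.63, -0, 1.089, -0.019], TCP at [0.224, -0.583, 0.231] pointing down, gripper open.
Joint ranges: [-3, 3], [-0.9, 2.11], [0.09, 2.58], [-1.31, 4.45], [0.11, 2.69], [-2.54, 2.54]. Speed limits (rad/s): [2.39, 2.39, 3.01, 3.14, 3.14, 3.14].

## Interface

Orientations are given as a unit quaternion [x, y, z, w].
In Python, from station import readout, imaging, job gives the robot as it stands.
- The arm moves only by the shell command python3 -m inch 'ROWS' [FORCE]. ROWS is JSON, a list of rows, each an object of numbers: "tx", "ty", "tz": the shift along the tool's x, y, z scaled (see below); "turn": the turn about the tool's z scaled (see below); "fingers": the opening, from 0 (shut) to 1 (fully open). In form: [{"tx": .., "ty": .., "tz": .., "turn": .., "fingers": ..}, ...]. A call has 1 to 5 rows; each row is the pose to reach, as a shift and turn from the pose commanded when the call began, along the tool's axes at that moment; what a row does not reach only later rows make up. The controller multiplies each number of a shift by 200 mm and each number of a turn by pi/2 rad. A row lasts 1/10 s, in which the tool goes at most 50 mm and 8.59 degrees, less where a joint would pass 70% of its speed; a pose out of reach is approached as far as the arm can. A call with a number of a shift or a turn outside -1 to 1 is refused whole. A call with a gripper value outside its range is refused whole. The fingers move at their own pace and stop on an object; FORCE is the grip in N (left out, the last holds). Time passes only in rows, so rows that repeat a pose let the fingers close. It gives the time, the measured TCP pose, the force, the opening and the grip force at its end, in the units of the state.
- readout.get_state(): the state, without advancing time (a new reading comes with each control period).
- imaging.capture(name): name is "scene" or "side" or "wrist"; returns (picture, depth): 400x640x3 uint8, red, green, blue; 400x640 float32, m along the optical axis (not along the pixel's ray), 0 where there is no reading.
- imaging.calibration(name): a dict with "K" (3x3 intrinsics, pixels), "R" (3x3) and "t" (3): a world point X has camera coordinates R X + t; the wrist camera has in their place "T_tool_cam" (4x4, takes a point from camera to tool coordinates, whose origin is the TCP and whose axes are the flange's). Camera axes: x right, y down, z forward; pixel columns grow to the right and rows downward; lengths in m; the calibration is good to about 2 mm. The wrist camera is an equidistant fisheye: a pixel r from the principal point sees the ray r / f radians off the axis. A picture is of the moment at which its call begins: read the wrist's pose just before it. calibration takes no time and is no camera call.
- job.hand_in(): hands the job in; it is judged then, once.
The state is a dict: "time": time; "joint_positions": joint angles; "qvel": joint speeds; "joint_torque": joint torques, N m; "tcp_pos": TCP position; "tool_rot": TCP orientation; "force": force on the tool from outside, world axes, zero at the start; "moment": the same for the moment, N m; "width": finger opening in m; "finger_force": force on a finger pad.
Only numpy, scipy, OpenCV 4.12 (cv2) and the standard library are available. Lean on these libraries where they do the work, as an engineer would, in place of code of your own. Each camera call takes 0.05 s, during which the arm holds its last target. There are 200 camera calls.

## Working session

There is one attempt and no reset: what is moved stays moved. The work goes in short steps, Python scripts to look and compute and a shell command to move; the robot and the scene stay as the last step left them, time stands still between calls to the robot, and variables do not carry over. Pictures are saved under pics/ and viewed, at most 10 in all, crops included, and the job is handed in when it is done.

```bash
mkdir -p pics; ls; python3 - <<'E'
from station import readout, imaging
import cv2,numpy as np
s=readout.get_state();print({k:np.round(v,3).tolist() for k,v in s.items()})
for n in ["scene","side"]:
    p,d=imaging.capture(n);cv2.imwrite(f"pics/{n}0.png",p[:,:,::-1]);np.savez(f"{n}0.npz",p=p,d=d)
    c=imaging.calibration(n);print(n,c["K"],-c["R"].T@c["t"])
E
```

```text
pics
{'time': 0.0, 'joint_positions': [-1.223, 0.424, 1.631, -0.0, 1.089, -0.019], 'qvel': [-0.002, -0.0, 0.001, 0.001, -0.001, -0.0], 'joint_torque': [0.001, -55.738, -28.174, 0.0, 0.007, 0.0], 'tcp_pos': [0.224, -0.583, 0.231], 'tool_rot': [0.983, 0.182, -0.0, -0.001], 'force': [0.027, -0.756, 0.036], 'moment': [0.003, -0.003, 0.065], 'finger_force': 0.0, 'width': 0.085}
scene [[458.64869246   0.         319.45527748]
 [  0.         458.64869246 195.63062818]
 [  0.           0.           1.        ]] [-0.09490316  0.58817134  0.77739114]
side [[386.73090927   0.         319.76530384]
 [  0.         386.73090927 197.45296793]
 [  0.           0.           1.        ]] [0.41014119 1.0540055  0.48407717]
```

View pics/scene0.png

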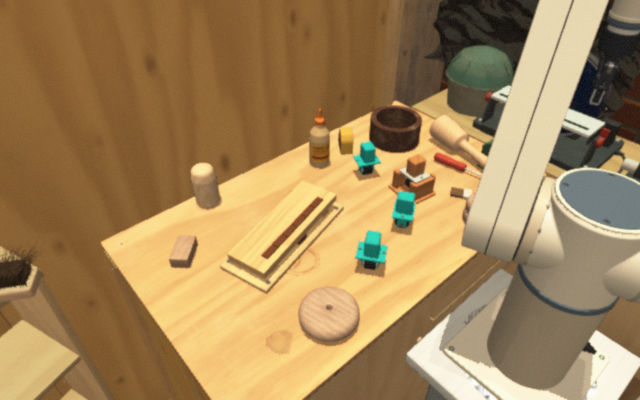

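View pics/side0.png

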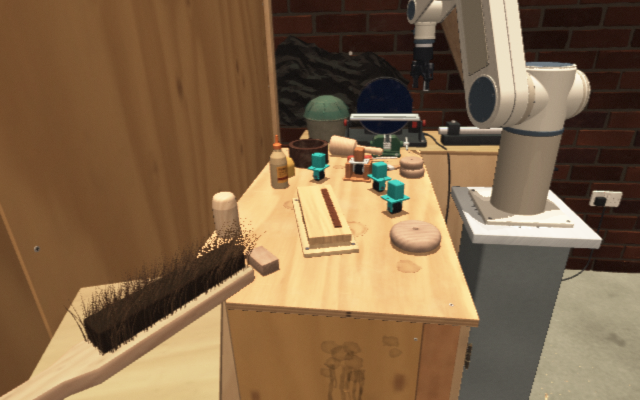

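The scene view shows the strip from about (265,257) to (337,200) on the pale panel. The brown roller is in its stand at (415,168), with turquoise look-alikes at (367,155), (404,207) and (371,247). The side view agrees, with the stand at (358,165).

```bash
cat > h.py <<'E'
import numpy as np,cv2
from station import readout, imaging
def cloud(n,d):
    c=imaging.calibration(n);K=c["K"];v,u=np.indices(d.shape)
    P=np.stack([(u-K[0][2])/K[0][0]*d,(v-K[1][2])/K[1][1]*d,d],-1)
    return (P-np.array(c["t"]))@np.array(c["R"])
def box(P):
    return cv2.minAreaRect((P[:,:2]*1000).astype(np.float32))
E
python3 - <<'E'
from h import *
for n,(rs,rr) in {"scene":((240,180,365,285),(385,145,445,205)),"side":((290,180,360,255),(340,140,380,185))}.items():
    z=np.load(f"{n}0.npz");p,d=z["p"],z["d"];P=cloud(n,d);hsv=cv2.cvtColor(p,cv2.COLOR_RGB2HSV)
    m=np.zeros(d.shape,bool);x0,y0,x1,y1=rs;m[y0:y1,x0:x1]=1;m&=(hsv[...,2]<135)&(P[...,2]>.04)&(d>0)
    k,l,st,_=cv2.connectedComponentsWithStats(m.astype(np.uint8));i=1+np.argmax(st[1:,4])
    Q=P[l==i];print(n,"strip",box(Q),Q.mean(0),np.median(Q[:,2]),len(Q))
    m=np.zeros(d.shape,bool);m[y0:y1,x0:x1]=1;m&=(P[...,2]>.038)&(d>0)
    Q=P[m];print("panel",box(Q[Q[:,2]>.04]),np.median(Q[:,2]))
    m=np.zeros(d.shape,bool);x0,y0,x1,y1=rr;m[y0:y1,x0:x1]=1
    for a,b in((.085,.12),(.058,.068),(.048,.058),(.02,.056)):
        mm=m&(P[...,2]>a)&(P[...,2]<b)&(hsv[...,1]<256);Q=P[mm]
        if len(Q)>4:print("roller",a,b,len(Q),box(Q),Q[:,:2].mean(0),Q[:,2].max())
    cv2.imwrite(f"pics/{n}crop.png",cv2.resize(p[y0-10:y1+10,x0-10:x1+10,::-1],None,fx=6,fy=6,interpolation=2))
E
```

```text
scene strip ((509.63287353515625, 135.40037536621094), (14.388745307922363, 214.37989807128906), 15.769115447998047) [0.50592011 0.14202543 0.05046521] 0.050140298522450395 189
panel ((521.2703857421875, 115.82585906982422), (271.7210693359375, 280.04962158203125), 58.22847366333008) 0.04738386177951959
roller 0.085 0.12 392 ((418.4403991699219, -156.4776611328125), (45.013832092285156, 174.61744689941406), 28.82195281982422) [ 0.41687904 -0.15753226] 0.10718831446102828
roller 0.058 0.068 220 ((450.478515625, -214.91058349609375), (75.95618438720703, 76.56934356689453), 80.69422912597656) [ 0.44209017 -0.20629601] 0.06798258912453765
roller 0.048 0.058 191 ((437.92974853515625, -163.83560180664062), (102.76131439208984, 147.8995361328125), 14.046442031860352) [ 0.43027582 -0.19993284] 0.057901098821945836
roller 0.02 0.056 555 ((461.122314453125, -257.09271240234375), (165.1123809814453, 300.60504150390625), 46.17881393432617) [ 0.45354005 -0.22348065] 0.055969238090539775
side strip ((514.4488525390625, 141.13034057617188), (14.06828784942627, 210.70237731933594), 15.62209224700927
[... 170 characters left out ...]
04640808351859103
roller 0.085 0.12 116 ((427.5792541503906, -148.3651123046875), (42.041847229003906, 166.07302856445312), 21.44091033935547) [ 0.43543271 -0.16541975] 0.10672777280193803
roller 0.058 0.068 182 ((461.70263671875, -268.43072509765625), (389.9147644042969, 154.6194610595703), 89.58138275146484) [ 0.4548414  -0.26715652] 0.06796316722687958
roller 0.048 0.058 185 ((461.12701416015625, -274.49102783203125), (432.5935974121094, 154.41049194335938), 89.5832290649414) [ 0.44589374 -0.27273207] 0.05767289613389874
roller 0.02 0.056 672 ((458.0187072753906, -271.3869934082031), (155.1976776123047, 437.2455749511719), 0.49593690037727356) [ 0.44795549 -0.29856314] 0.05599798617242526
```

View pics/scenecrop.png

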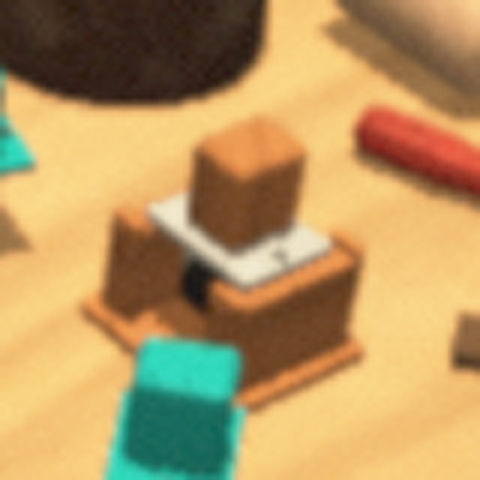

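The crop shows the handle top centred at crop (250,150) and the plate corners at (150,208), (245,290) and (330,243). The rails run from lower left to upper right.

```bash
cat >> h.py <<'E'
def ray(n,u,v,z):
    c=imaging.calibration(n);K=np.array(c["K"]);R=np.array(c["R"]);t=np.array(c["t"])
    C=-R.T@t;r=R.T@np.linalg.solve(K,[u,v,1]);return C+r*(z-C[2])/r[2]
E
python3 - <<'E'
from h import *
f=lambda a,b,z:np.round(ray("scene",375+a/6-.4,135+b/6-.4,z)*1000,1)[:2]
h=[f(*q,.106) for q in((195,153),(262,117),(305,153),(240,186))];print("top",h,np.mean(h,0))
p=[f(*q,.062) for q in((150,208),(245,290),(330,243))];print("plate",p,(p[0]+p[2])/2,np.linalg.norm(p[0]-p[1]),np.linalg.norm(p[2]-p[1]),np.degrees(np.arctan2(*(p[2]-p[1])[::-1])),np.degrees(np.arctan2(*(p[0]-p[1])[::-1])))
from scipy.spatial.transform import Rotation as R
s=readout.get_state();print(R.from_quat(s["tool_rot"]).as_matrix().round(3));print(imaging.calibration("wrist"))
E
```

```text
top [array([ 460.9, -190.7]), array([ 459.2, -232. ]), array([ 430.7, -225. ]), array([ 433.6, -186.8])] [ 446.1   -208.625]
plate [array([ 483.6, -195.9]), array([ 419.9, -182.5]), array([ 416.7, -234.6])] [ 450.15 -215.25] 65.0941625647032 52.19818004490194 -93.5147113089378 -11.879591534519205
[[ 0.934  0.359 -0.   ]
 [ 0.359 -0.934  0.001]
 [ 0.    -0.001 -1.   ]]
{'K': array([[309.70691629,   0.        , 316.22333297],
       [  0.        , 309.70691629, 193.35646318],
       [  0.        ,   0.        ,   1.        ]]), 'T_tool_cam': array([[ 1.16595626e-03, -9.60982432e-01, -2.76606952e-01,
         7.19216543e-02],
       [ 9.99999316e-01,  1.09608688e-03,  4.07203169e-04,
        -1.30509020e-03],
       [-8.81298403e-05, -2.76607238e-01,  9.60983053e-01,
        -1.43338894e-01],
       [ 0.00000000e+00,  0.00000000e+00,  0.00000000e+00,
         1.00000000e+00]])}
```

```bash
python3 -m inch '[{"tx":0.43,"ty":-0.33},{"tx":0.855,"ty":-0.665},{"tx":0.855,"ty":-0.665},{"tx":0.855,"ty":-0.665},{"tx":0.855,"ty":-0.665}]'; python3 -m inch '[{"tx":0.43,"ty":-0.33,"turn":0.1},{"tx":0.855,"ty":-0.665,"turn":0.2},{"tx":0.855,"ty":-0.665,"turn":0.32},{"tx":0.855,"ty":-0.665,"turn":0.32},{"tx":0.855,"ty":-0.665,"turn":0.32}]'
python3 - <<'E'
from h import *
for u,v,z in((371,260,.02),(404,222,.02),(367,170,.02),(320,162,0),(346,150,0),(183,262,0)):print(u,v,ray("scene",u,v,z).round(3))
s=readout.get_state();print(s["tcp_pos"],s["tool_rot"],s["force"],s["joint_positions"],s["time"])
p,d=imaging.capture("wrist");cv2.imwrite("pics/w1.png",p[:,:,::-1]);np.savez("w1.npz",p=p,d=d,pos=s["tcp_pos"],q=s["tool_rot"])
E
```

```text
371 260 [0.34  0.057 0.02 ]
404 222 [ 0.371 -0.09   0.02 ]
367 170 [ 0.574 -0.172  0.02 ]
320 162 [ 0.708 -0.119  0.   ]
346 150 [ 0.702 -0.217  0.   ]
183 262 [0.625 0.363 0.   ]
[ 0.22396519 -0.58296525  0.23062543] [ 9.83234995e-01  1.82341601e-01 -1.23292081e-04 -6.86106874e-04] [-0.42861786 -1.02989134 -0.5849653 ] [-1.22304661e+00  4.23768413e-01  1.63060213e+00 -2.11144029e-05
  1.08861617e+00 -1.89754779e-02] 0.1validation failed for argument at $[0]...
validation failed for argument at $[0]...
```

View pics/w1.png

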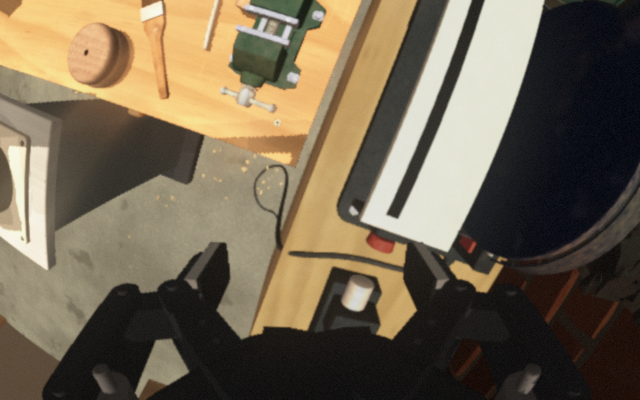

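The rows were refused because every key must be present, so the arm hasn't moved. The wrist view shows only the start surroundings.

```bash
python3 -m inch '[{"tx":0.2,"ty":-0.16,"tz":0,"turn":0,"fingers":1},{"tx":0.43,"ty":-0.33,"tz":0,"turn":0,"fingers":1},{"tx":0.855,"ty":-0.665,"tz":0,"turn":0,"fingers":1},{"tx":0.855,"ty":-0.665,"tz":0,"turn":0,"fingers":1},{"tx":0.855,"ty":-0.665,"tz":0,"turn":0,"fingers":1}]'
```

```text
time: 0.65
tcp_pos: [0.3371, -0.3942, 0.231]
tool_rot: [0.983, 0.184, -0.0, -0.001]
force: [-0.2, -0.5, -1.5]
width: 0.0852
finger_force: 0.0
```

```bash
python3 -m inch '[{"tx":0.3,"ty":-0.23,"tz":0,"turn":0.09,"fingers":1},{"tx":0.855,"ty":-0.665,"tz":0,"turn":0.18,"fingers":1},{"tx":0.855,"ty":-0.665,"tz":0,"turn":0.27,"fingers":1},{"tx":0.855,"ty":-0.665,"tz":0,"turn":0.32,"fingers":1},{"tx":0.855,"ty":-0.665,"tz":0,"turn":0.32,"fingers":1}]'
python3 - <<'E'
from h import *
s=readout.get_state();print(s["tcp_pos"],s["tool_rot"],s["force"],s["joint_positions"],s["time"])
p,d=imaging.capture("wrist");cv2.imwrite("pics/w2.png",p[:,:,::-1]);np.savez("w2.npz",p=p,d=d,pos=s["tcp_pos"],q=s["tool_rot"])
E
```

```text
time: 1.15
tcp_pos: [0.4491, -0.2104, 0.2314]
tool_rot: [0.998, -0.069, 0.0, -0.0]
force: [0.5, -0.9, -0.2]
width: 0.0852
finger_force: 0.0
[ 0.44912821 -0.21042791  0.23137164] [ 9.97625044e-01 -6.88784503e-02  1.63666915e-04 -5.80823365e-05] [ 0.49030058 -0.87200745 -0.19764812] [-4.62288795e-01  2.33324264e-01  1.91008209e+00  2.76975975e-04
  9.97928509e-01  1.24622349e+00] 1.15
```

View pics/w2.png

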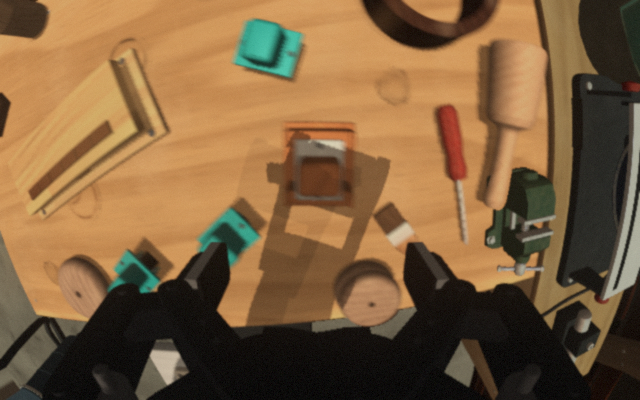

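The wrist view shows the stand with the brown roller at about (320,165), nearly square to the tool. One look-alike is at (230,232), clear of it.

```bash
cat >> h.py <<'E'
from scipy.spatial.transform import Rotation as Rot
def wdir(u,v):
    c=imaging.calibration("wrist");K=c["K"];x=(u-K[0,2])/K[0,0];y=(v-K[1,2])/K[1,1];r=np.hypot(x,y)+1e-9
    return np.stack([np.sin(r)*x/r,np.sin(r)*y/r,np.cos(r)],-1)
def wcloud(z):
    T=imaging.calibration("wrist")["T_tool_cam"];d=z["d"];v,u=np.indices(d.shape);D=wdir(u*1.,v*1.)
    P=D/np.maximum(D[...,2:],.05)*d[...,None]
    return Rot.from_quat(z["q"]).apply((P@T[:3,:3].T+T[:3,3]).reshape(-1,3)).reshape(P.shape)+z["pos"]
E
python3 - <<'E'
from h import *
z=np.load("w2.npz");P=wcloud(z);hsv=cv2.cvtColor(z["p"],cv2.COLOR_RGB2HSV)
m=np.zeros(P.shape[:2],bool);m[115:215,275:365]=1
for a,b in((.095,.115),(.058,.066),(.05,.0575),(.005,.015)):
    mm=m&(P[...,2]>a)&(P[...,2]<b)
    if a<.02: mm&=hsv[...,0]<13
    k,l,st,_=cv2.connectedComponentsWithStats(mm.astype(np.uint8));i=1+np.argmax(st[1:,4])
    Q=P[l==i] if a>.09 else P[mm];print(a,len(Q),box(Q),np.median(Q[:,2]))
s=z["p"];print(Rot.from_quat(z["q"]).as_matrix().round(3))
m[:]=0;m[40:220,5:175]=1;mm=m&(hsv[...,2]<150)&(P[...,2]>.04)&(P[...,2]<.06);k,l,st,_=cv2.connectedComponentsWithStats(mm.astype(np.uint8));i=1+np.argmax(st[1:,4]);Q=P[l==i];print("strip",st[i],box(Q),np.median(Q,0))
E
```

```text
0.095 1535 ((454.0450134277344, -215.01780700683594), (39.48672866821289, 31.63710594177246), 82.22481536865234) 0.10619365678994439
0.058 1592 ((453.4981994628906, -214.95045471191406), (73.66304779052734, 81.47432708740234), 81.77056121826172) 0.06237863118301483
0.05 979 ((453.6243591308594, -214.74241638183594), (73.52595520019531, 80.92778015136719), 81.6768798828125) 0.05646984150684642
0.005 958 ((455.10577392578125, -213.47105407714844), (83.68621063232422, 91.31342315673828), 82.19357299804688) 0.008592526296111444
[[ 0.991 -0.137  0.   ]
 [-0.137 -0.991  0.   ]
 [ 0.    -0.    -1.   ]]
strip [  29  121   84   79 1222] ((515.2076416015625, 137.27442932128906), (19.291183471679688, 226.98162841796875), 16.180908203125) [0.52189416 0.11077942 0.05338774]
```

```bash
python3 -m inch '[{"tx":0.0275,"ty":0.0195,"tz":0.1,"turn":0,"fingers":1},{"tx":0.0275,"ty":0.0195,"tz":0.3,"turn":0,"fingers":1},{"tx":0.0275,"ty":0.0195,"tz":0.5,"turn":0,"fingers":1},{"tx":0.0275,"ty":0.0195,"tz":0.65,"turn":0,"fingers":1},{"tx":0.0275,"ty":0.0195,"tz":0.75,"turn":0,"fingers":1}]' 100
python3 -m inch '[{"tx":0,"ty":0,"tz":0.067,"turn":0,"fingers":1},{"tx":0,"ty":0,"tz":0.067,"turn":0,"fingers":0.3},{"tx":0,"ty":0,"tz":0.067,"turn":0,"fingers":0.3},{"tx":0,"ty":0,"tz":0.067,"turn":0,"fingers":0.3},{"tx":0,"ty":0,"tz":0.067,"turn":0,"fingers":0.3}]'
python3 - <<'E'
from h import *
z=np.load("w2.npz");P=wcloud(z).reshape(-1,3);a=np.radians(16.2);X=np.array([np.cos(a),np.sin(a)]);Y=np.array([-X[1],X[0]])
# panel plane from all three views
for n,P in(("wrist",P),("scene",cloud("scene",np.load("scene0.npz")["d"]).reshape(-1,3)),("side",cloud("side",np.load("side0.npz")["d"]).reshape(-1,3))):
    r=P[:,:2]-[.5145,.1375];x,y=r@X,r@Y;m=(x>.02)&(x<.065)&(abs(y)<.135)&(P[:,2]>.035)&(P[:,2]<.062)
    print(n,m.sum(),np.polyfit(y[m],P[m,2],1))
E
```

```text
time: 1.7
tcp_pos: [0.4519, -0.217, 0.079]
tool_rot: [0.998, -0.068, -0.001, -0.0]
force: [-0.2, 0.3, 0.1]
width: 0.0857
finger_force: 0.0
time: 2.2
tcp_pos: [0.4539, -0.2176, 0.0693]
tool_rot: [0.998, -0.068, 0.001, 0.001]
force: [-1.1, 0.6, 4.0]
width: 0.0389
finger_force: 100.7
wrist 3656 [-0.03140592  0.04874182]
scene 1597 [-0.03039092  0.04714279]
side 828 [-0.03096204  0.04674769]
```

```bash
python3 -m inch '[{"tx":0,"ty":0,"tz":-0.05,"turn":0,"fingers":0.3},{"tx":0,"ty":0,"tz":-0.2,"turn":0,"fingers":0.3},{"tx":0,"ty":0,"tz":-0.4,"turn":0,"fingers":0.3},{"tx":0,"ty":0,"tz":-0.6,"turn":0,"fingers":0.3},{"tx":0,"ty":0,"tz":-0.6,"turn":0,"fingers":0.3}]'
python3 - <<'E'
from h import *
s=readout.get_state();print(s["tcp_pos"],s["force"],s["moment"])
p=s["tcp_pos"];M=Rot.from_quat(s["tool_rot"]).as_matrix()
a=np.radians(16.2);Y=np.array([-np.sin(a),np.cos(a)])
for y in(-.128,):
    t=np.array([.5145,.1375])+y*Y;d=M.T@np.array([*(t-p[:2]),0]);print(t,d/.2, np.degrees(np.arctan2(M[1,0],M[0,0])))
imaging.capture("wrist")
p,d=imaging.capture("wrist");np.savez("w3.npz",p=p,d=d,pos=s["tcp_pos"],q=s["tool_rot"]);cv2.imwrite("pics/w3.png",p[:,:,::-1])
p,d=imaging.capture("scene");cv2.imwrite("pics/s3.png",cv2.resize(p[60:260,300:560,::-1],None,fx=3,fy=3))
E
```

```text
time: 2.7
tcp_pos: [0.4558, -0.2185, 0.1936]
tool_rot: [0.998, -0.068, 0.005, 0.002]
force: [0.1, -0.1, -4.5]
width: 0.0388
finger_force: 102.0
[ 0.45582091 -0.21849751  0.1936042 ] [ 0.10516141 -0.08611792 -4.45028415] [-0.03136384 -0.05515545 -0.03221116]
[0.55021086 0.01458241] [ 3.09866021e-01 -1.21855430e+00 -1.12720237e-03] -7.778372997313816
```

View pics/s3.png

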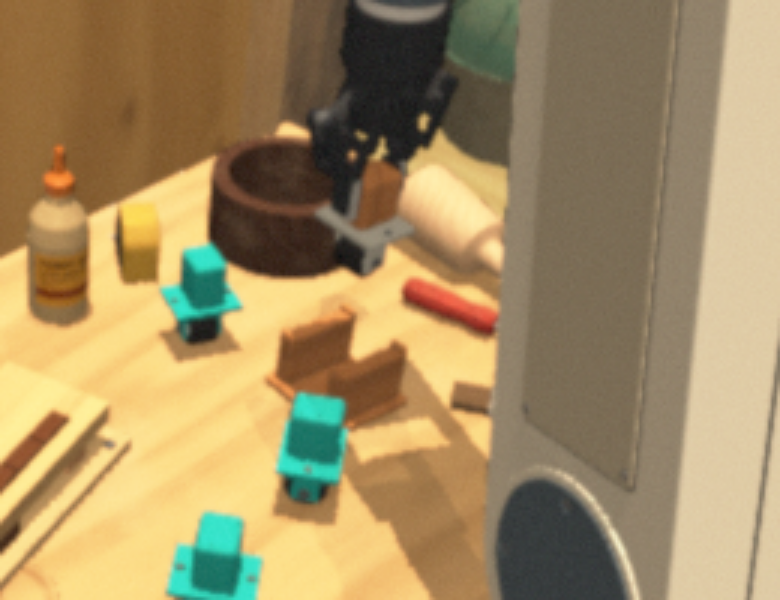

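The roller is held and clear of the stand. Its weight reads −4.45 N, and I'm moving it to the strip's near end.

```bash
python3 -m inch '[{"tx":0.03,"ty":-0.12,"tz":0,"turn":0,"fingers":0.3},{"tx":0.09,"ty":-0.35,"tz":0,"turn":0,"fingers":0.3},{"tx":0.155,"ty":-0.6,"tz":0,"turn":0,"fingers":0.3},{"tx":0.2,"ty":-0.8,"tz":0,"turn":0,"fingers":0.3},{"tx":0.23,"ty":-0.9,"tz":0,"turn":0,"fingers":0.3}]'
python3 -m inch '[{"tx":0.04,"ty":-0.16,"tz":0,"turn":-0.09,"fingers":0.3},{"tx":0.08,"ty":-0.3186,"tz":0,"turn":-0.18,"fingers":0.3},{"tx":0.08,"ty":-0.3186,"tz":0.1,"turn":-0.267,"fingers":0.3},{"tx":0.08,"ty":-0.3186,"tz":0.15,"turn":-0.267,"fingers":0.3},{"tx":0.08,"ty":-0.3186,"tz":0.15,"turn":-0.267,"fingers":0.3}]'
cat > st.py <<'E'
from h import *
def st():
    s=readout.get_state();p=s["tcp_pos"];M=Rot.from_quat(s["tool_rot"]).as_matrix()
    a=np.radians(16.2);X=np.array([np.cos(a),np.sin(a)]);Y=np.array([-X[1],X[0]]);r=p[:2]-[.5145,.1375]
    print("t %.2f strip x %.1f y %.1f foot z %.1f above panel %.1f | contact %.1f lat %.1f along %.1f yaw %.2f"%(s["time"],r@X*1e3,r@Y*1e3,(p[2]-.0573)*1e3,(p[2]-.0573-.0475+.031*(r@Y))*1e3,s["force"][2]+4.45,s["force"][:2]@X,s["force"][:2]@Y,np.degrees(np.arctan2(M[1,0],M[0,0]))),"tilt",M[:,2].round(4),s["moment"].round(2))
st()
E
python3 st.py
```

```text
time: 3.35
tcp_pos: [0.5221, -0.0418, 0.1858]
tool_rot: [0.998, -0.067, -0.002, -0.0]
force: [-0.9, -1.1, -4.2]
width: 0.0391
finger_force: 102.2
time: 3.85
tcp_pos: [0.5446, 0.0158, 0.1547]
tool_rot: [0.99, 0.14, -0.004, -0.0]
force: [-0.4, -0.9, -4.7]
width: 0.0384
finger_force: 102.5
t 3.85 strip x -5.1 y -125.2 foot z 97.4 above panel 46.0 | contact -0.2 lat -0.6 along -0.8 yaw 16.04 tilt [-7.2e-03 -2.0e-04 -1.0e+00] [-0.02  0.05 -0.04]
```

```bash
python3 -m inch '[{"tx":0.0255,"ty":0.014,"tz":0.05,"turn":0,"fingers":0.3},{"tx":0.0255,"ty":0.014,"tz":0.1,"turn":0,"fingers":0.3},{"tx":0.0255,"ty":0.014,"tz":0.15,"turn":0,"fingers":0.3},{"tx":0.0255,"ty":0.014,"tz":0.18,"turn":0,"fingers":0.3},{"tx":0.0255,"ty":0.014,"tz":0.18,"turn":0,"fingers":0.3}]'
python3 st.py; python3 - <<'E'
from h import *
s=readout.get_state()
p,d=imaging.capture("wrist");np.savez("w4.npz",p=p,d=d,pos=s["tcp_pos"],q=s["tool_rot"])
q,_=imaging.capture("side");c=cv2.resize(q[150:270,260:390,::-1],(390,400));
cv2.imwrite("pics/w4.png",np.hstack([cv2.resize(p[:,:,::-1],(400,250)).copy() if 0 else p[0:400,100:500,::-1],c]))
E
```

```text
time: 4.35
tcp_pos: [0.5522, 0.0146, 0.1208]
tool_rot: [0.99, 0.141, -0.001, -0.0]
force: [-0.3, 0.7, -3.2]
width: 0.0387
finger_force: 102.5
t 4.35 strip x 1.9 y -128.6 foot z 63.5 above panel 12.0 | contact 1.3 lat -0.0 along 0.8 yaw 16.21 tilt [-0.0021 -0.     -1.    ] [-0.05 -0.05 -0.04]
```

View pics/w4.png

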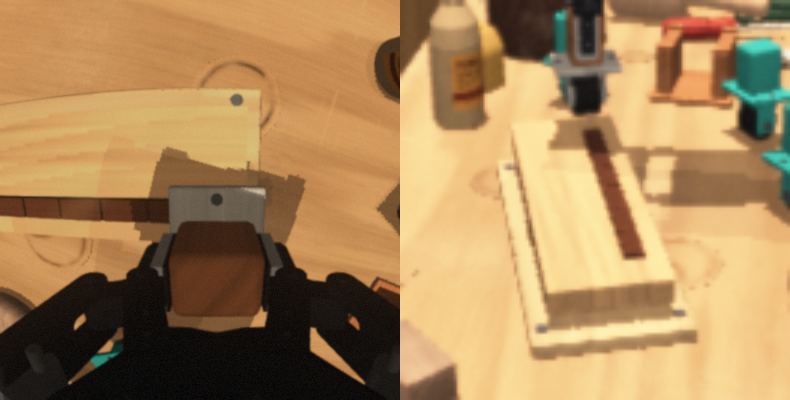

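The wrist crop shows the strip running to the plate, entering at about (165,210), with the handle at (215,270). The side view has the wheel in line with the strip's far end. Now I'll measure the strip line relative to the tool.

```bash
python3 - <<'E'
from h import *
z=np.load("w4.npz");P=wcloud(z);hsv=cv2.cvtColor(z["p"],cv2.COLOR_RGB2HSV)
m=np.zeros(P.shape[:2],bool);m[180:235,60:262]=1;m&=(hsv[...,2]<120)&(P[...,2]>.045)&(P[...,2]<.062)
k,l,st,_=cv2.connectedComponentsWithStats(m.astype(np.uint8));i=1+np.argmax(st[1:,4])
Q=P[l==i];T=Rot.from_quat(z["q"]).inv().apply(Q-z["pos"])
print(st[i],box(Q));
for y0 in np.arange(-.2,0,.02):
    s=T[(T[:,1]>y0)&(T[:,1]<y0+.02)]
    if len(s)>20:print(y0.round(2),len(s),((s[:,0].min()+s[:,0].max())/2*1e3).round(1),(np.ptp(s[:,0])*1e3).round(1))
m2=np.zeros_like(m);m2[190:225,270:365]=1;S=P[m2&(P[...,2]>.10)&(P[...,2]<.13)];S=Rot.from_quat(z["q"]).inv().apply(S-z["pos"]);print("plate",S.min(0)*1e3,S.max(0)*1e3)
E
python3 st.py
```

```text
[  70  196  192   28 4085] ((510.8047180175781, 145.27243041992188), (21.147056579589844, 192.8545684814453), 16.538339614868164)
-0.2 288 -1.3 16.5
-0.18 356 -1.6 17.1
-0.16 381 -1.6 17.3
-0.14 421 -1.3 16.9
-0.12 471 -1.3 16.9
-0.1 530 -1.6 17.1
-0.08 587 -2.2 17.6
-0.06 650 -2.6 21.2
plate [ 11.58198133 -25.73582158  -4.43891602] [30.68872553 23.48463364  8.79902671]
t 4.45 strip x 2.7 y -128.7 foot z 64.6 above panel 13.1 | contact 0.4 lat 0.1 along -0.2 yaw 16.23 tilt [-1.e-04  0.e+00 -1.e+00] [-0.   -0.01 -0.06]
```

```bash
python3 -m inch '[{"tx":-0.01,"ty":0,"tz":0.03,"turn":0,"fingers":0.3},{"tx":-0.01,"ty":0,"tz":0.05,"turn":0,"fingers":0.3},{"tx":-0.01,"ty":0,"tz":0.06,"turn":0,"fingers":0.3},{"tx":-0.01,"ty":0,"tz":0.06,"turn":0,"fingers":0.3},{"tx":-0.01,"ty":0,"tz":0.06,"turn":0,"fingers":0.3}]'
python3 st.py; python3 -m inch '[{"tx":0,"ty":0,"tz":0.005,"turn":0,"fingers":0.3},{"tx":0,"ty":0,"tz":0.005,"turn":0,"fingers":0.3},{"tx":0,"ty":0,"tz":0.005,"turn":0,"fingers":0.3}]'>/dev/null; python3 st.py
```

```text
time: 4.95
tcp_pos: [0.5512, 0.0142, 0.11]
tool_rot: [0.99, 0.141, 0.0, 0.0]
force: [0.2, 0.0, -5.5]
width: 0.0386
finger_force: 102.5
t 4.95 strip x 0.9 y -128.6 foot z 52.7 above panel 1.2 | contact -1.0 lat 0.2 along -0.0 yaw 16.25 tilt [ 1.e-04 -0.e+00 -1.e+00] [ 0.02 -0.    0.02]
t 5.25 strip x 1.0 y -128.7 foot z 51.8 above panel 0.3 | contact 1.6 lat 0.5 along -0.3 yaw 16.25 tilt [ 6.e-04  0.e+00 -1.e+00] [ 0.01 -0.03  0.04]
```

```bash
for i in 1 ; do python3 -m inch '[{"tx":0,"ty":0,"tz":0.0035,"turn":0,"fingers":0.3},{"tx":0,"ty":0,"tz":0.0035,"turn":0,"fingers":0.3},{"tx":0,"ty":0,"tz":0.0035,"turn":0,"fingers":0.3}]'>/dev/null; python3 st.py;python3 -m inch '[{"tx":0,"ty":0,"tz":0.0035,"turn":0,"fingers":0.3},{"tx":0,"ty":0,"tz":0.0035,"turn":0,"fingers":0.3},{"tx":0,"ty":0,"tz":0.0035,"turn":0,"fingers":0.3}]'>/dev/null; python3 st.py; done
```

```text
t 5.55 strip x 1.1 y -128.7 foot z 51.3 above panel -0.2 | contact 4.9 lat 0.0 along 1.5 yaw 16.24 tilt [ 7.e-04  0.e+00 -1.e+00] [0.05 0.03 0.03]
t 5.85 strip x 1.1 y -128.7 foot z 50.8 above panel -0.7 | contact 10.4 lat -1.0 along 0.9 yaw 16.24 tilt [ 8.e-04  0.e+00 -1.e+00] [0.01 0.24 0.03]
```

```bash
python3 -m inch '[{"tx":0,"ty":-0.015,"tz":0.0005,"turn":0,"fingers":0.3},{"tx":0,"ty":-0.03,"tz":0.001,"turn":0,"fingers":0.3},{"tx":0,"ty":-0.045,"tz":0.0015,"turn":0,"fingers":0.3},{"tx":0,"ty":-0.06,"tz":0.002,"turn":0,"fingers":0.3},{"tx":0,"ty":-0.075,"tz":0.0025,"turn":0,"fingers":0.3}]'>/dev/null; python3 st.py;
python3 -m inch '[{"tx":0,"ty":-0.015,"tz":0.0005,"turn":0,"fingers":0.3},{"tx":0,"ty":-0.03,"tz":0.001,"turn":0,"fingers":0.3},{"tx":0,"ty":-0.045,"tz":0.0015,"turn":0,"fingers":0.3},{"tx":0,"ty":-0.06,"tz":0.002,"turn":0,"fingers":0.3},{"tx":0,"ty":-0.075,"tz":0.0025,"turn":0,"fingers":0.3}]'>/dev/null; python3 st.py
```

```text
t 6.35 strip x 1.2 y -114.0 foot z 50.4 above panel -0.7 | contact 10.2 lat -0.7 along -1.2 yaw 16.25 tilt [ 1.3e-03 -4.0e-04 -1.0e+00] [-0.17  0.25  0.06]
t 6.85 strip x 1.3 y -98.7 foot z 49.9 above panel -0.7 | contact 10.8 lat -0.9 along 0.0 yaw 16.25 tilt [ 0.0013 -0.     -1.    ] [-0.06  0.21 -0.03]
```

```bash
python3 -m inch '[{"tx":-0.002,"ty":-0.015,"tz":0.0015,"turn":0,"fingers":0.3},{"tx":-0.002,"ty":-0.03,"tz":0.003,"turn":0,"fingers":0.3},{"tx":-0.002,"ty":-0.045,"tz":0.0045,"turn":0,"fingers":0.3},{"tx":-0.002,"ty":-0.06,"tz":0.005,"turn":0,"fingers":0.3},{"tx":-0.002,"ty":-0.075,"tz":0.0055,"turn":0,"fingers":0.3}]'>/dev/null; python3 st.py;
python3 -m inch '[{"tx":0,"ty":-0.02,"tz":0.0006,"turn":0,"fingers":0.3},{"tx":0,"ty":-0.04,"tz":0.0012,"turn":0,"fingers":0.3},{"tx":0,"ty":-0.06,"tz":0.0018,"turn":0,"fingers":0.3},{"tx":0,"ty":-0.08,"tz":0.0024,"turn":0,"fingers":0.3},{"tx":0,"ty":-0.1,"tz":0.0031,"turn":0,"fingers":0.3}]'>/dev/null; python3 st.py
```

```text
t 7.35 strip x 1.4 y -84.7 foot z 49.2 above panel -0.9 | contact 11.6 lat -1.5 along -4.5 yaw 16.30 tilt [ 0.0029 -0.0014 -1.    ] [-1.14  0.01 -0.  ]
t 7.85 strip x 1.3 y -63.7 foot z 48.5 above panel -1.0 | contact 12.4 lat -0.2 along -0.7 yaw 16.25 tilt [ 2.3e-03  2.0e-04 -1.0e+00] [-0.13  0.14  0.03]
```

```bash
python3 -m inch '[{"tx":-0.002,"ty":-0.02,"tz":0.0016,"turn":0,"fingers":0.3},{"tx":-0.002,"ty":-0.04,"tz":0.0032,"turn":0,"fingers":0.3},{"tx":-0.002,"ty":-0.06,"tz":0.0038,"turn":0,"fingers":0.3},{"tx":-0.002,"ty":-0.08,"tz":0.0044,"turn":0,"fingers":0.3},{"tx":-0.002,"ty":-0.1,"tz":0.0051,"turn":0,"fingers":0.3}]'>/dev/null; python3 st.py;
python3 -m inch '[{"tx":0,"ty":-0.02,"tz":0.0006,"turn":0,"fingers":0.3},{"tx":0,"ty":-0.04,"tz":0.0012,"turn":0,"fingers":0.3},{"tx":0,"ty":-0.06,"tz":0.0018,"turn":0,"fingers":0.3},{"tx":0,"ty":-0.08,"tz":0.0024,"turn":0,"fingers":0.3},{"tx":0,"ty":-0.1,"tz":0.0031,"turn":0,"fingers":0.3}]'>/dev/null; python3 st.py
```

```text
t 8.35 strip x 1.4 y -44.4 foot z 47.7 above panel -1.1 | contact 13.9 lat 0.2 along -2.5 yaw 16.28 tilt [ 3.5e-03 -7.0e-04 -1.0e+00] [-0.61 -0.05  0.02]
t 8.85 strip x 1.4 y -23.6 foot z 47.1 above panel -1.2 | contact 13.3 lat -0.1 along -0.2 yaw 16.25 tilt [ 3.2e-03  6.0e-04 -1.0e+00] [-0.01  0.02  0.05]
```

Steady at about 14 N, so I'm continuing along the strip.

```bash
python3 -m inch '[{"tx":-0.002,"ty":-0.02,"tz":0.0011,"turn":0,"fingers":0.3},{"tx":-0.002,"ty":-0.04,"tz":0.0022,"turn":0,"fingers":0.3},{"tx":-0.002,"ty":-0.06,"tz":0.0028,"turn":0,"fingers":0.3},{"tx":-0.002,"ty":-0.08,"tz":0.0034,"turn":0,"fingers":0.3},{"tx":-0.002,"ty":-0.1,"tz":0.0041,"turn":0,"fingers":0.3}]'>/dev/null; python3 st.py;
python3 -m inch '[{"tx":0,"ty":-0.02,"tz":0.0006,"turn":0,"fingers":0.3},{"tx":0,"ty":-0.04,"tz":0.0012,"turn":0,"fingers":0.3},{"tx":0,"ty":-0.06,"tz":0.0018,"turn":0,"fingers":0.3},{"tx":0,"ty":-0.08,"tz":0.0024,"turn":0,"fingers":0.3},{"tx":0,"ty":-0.1,"tz":0.0031,"turn":0,"fingers":0.3}]'>/dev/null; python3 st.py
python3 -m inch '[{"tx":0,"ty":-0.02,"tz":0.0006,"turn":0,"fingers":0.3},{"tx":0,"ty":-0.04,"tz":0.0012,"turn":0,"fingers":0.3},{"tx":0,"ty":-0.06,"tz":0.0018,"turn":0,"fingers":0.3},{"tx":0,"ty":-0.08,"tz":0.0024,"turn":0,"fingers":0.3},{"tx":0,"ty":-0.1,"tz":0.0031,"turn":0,"fingers":0.3}]'>/dev/null; python3 st.py
```

```text
t 9.35 strip x 1.4 y -4.0 foot z 46.5 above panel -1.2 | contact 13.5 lat 0.6 along -0.9 yaw 16.26 tilt [ 4.2e-03  4.0e-04 -1.0e+00] [-0.13 -0.14  0.01]
t 9.85 strip x 1.4 y 16.5 foot z 45.8 above panel -1.2 | contact 14.4 lat 0.6 along 0.6 yaw 16.25 tilt [ 0.0041  0.0011 -1.    ] [ 0.03 -0.07  0.04]
t 10.35 strip x 1.4 y 36.3 foot z 45.2 above panel -1.2 | contact 12.6 lat 0.5 along 0.0 yaw 16.24 tilt [ 0.0041  0.0011 -1.    ] [ 0.02 -0.22 -0.02]
```

```bash
python3 -m inch '[{"tx":-0.002,"ty":-0.02,"tz":0.0006,"turn":0,"fingers":0.3},{"tx":-0.002,"ty":-0.04,"tz":0.0012,"turn":0,"fingers":0.3},{"tx":-0.002,"ty":-0.06,"tz":0.0018,"turn":0,"fingers":0.3},{"tx":-0.002,"ty":-0.08,"tz":0.0024,"turn":0,"fingers":0.3},{"tx":-0.002,"ty":-0.1,"tz":0.0031,"turn":0,"fingers":0.3}]'>/dev/null; python3 st.py
```

```text
t 10.85 strip x 1.4 y 56.6 foot z 44.6 above panel -1.1 | contact 11.2 lat 1.4 along -1.0 yaw 16.25 tilt [ 0.0048  0.0016 -1.    ] [ 0.03 -0.35 -0.02]
```

```bash
python3 -m inch '[{"tx":0,"ty":-0.02,"tz":0.0016,"turn":0,"fingers":0.3},{"tx":0,"ty":-0.04,"tz":0.0032,"turn":0,"fingers":0.3},{"tx":0,"ty":-0.06,"tz":0.0048,"turn":0,"fingers":0.3},{"tx":0,"ty":-0.08,"tz":0.0054,"turn":0,"fingers":0.3},{"tx":0,"ty":-0.1,"tz":0.0061,"turn":0,"fingers":0.3}]'>/dev/null; python3 st.py;
python3 -m inch '[{"tx":0,"ty":-0.02,"tz":0.0008,"turn":0,"fingers":0.3},{"tx":0,"ty":-0.04,"tz":0.0016,"turn":0,"fingers":0.3},{"tx":0,"ty":-0.06,"tz":0.0024,"turn":0,"fingers":0.3},{"tx":0,"ty":-0.08,"tz":0.0032,"turn":0,"fingers":0.3},{"tx":0,"ty":-0.1,"tz":0.0038,"turn":0,"fingers":0.3}]'>/dev/null; python3 st.py
python3 -m inch '[{"tx":0,"ty":-0.02,"tz":0.0008,"turn":0,"fingers":0.3},{"tx":0,"ty":-0.04,"tz":0.0016,"turn":0,"fingers":0.3},{"tx":0,"ty":-0.06,"tz":0.0024,"turn":0,"fingers":0.3},{"tx":0,"ty":-0.08,"tz":0.0032,"turn":0,"fingers":0.3},{"tx":0,"ty":-0.1,"tz":0.0038,"turn":0,"fingers":0.3}]'>/dev/null; python3 st.py
```

```text
t 11.35 strip x 1.5 y 76.6 foot z 43.7 above panel -1.5 | contact 15.7 lat 1.0 along -0.8 yaw 16.24 tilt [ 0.0049  0.0019 -1.    ] [ 0.03 -0.21  0.02]
t 11.85 strip x 1.5 y 96.8 foot z 43.0 above panel -1.5 | contact 15.5 lat -0.2 along -0.1 yaw 16.25 tilt [ 0.005   0.0021 -1.    ] [ 0.03 -0.23  0.01]
t 12.35 strip x 1.6 y 116.9 foot z 42.3 above panel -1.6 | contact 15.7 lat 2.3 along 0.1 yaw 16.25 tilt [ 0.0051  0.0024 -1.    ] [ 0.01 -0.22  0.02]
```

Contact stayed between 10 and 16 N for the whole pass. The first slips got only about 11 N, so I'm rolling back a bit firmer before lifting.

```bash
python3 -m inch '[{"tx":-0.003,"ty":0.02,"tz":0.002,"turn":0,"fingers":0.3},{"tx":-0.003,"ty":0.06,"tz":0.001,"turn":0,"fingers":0.3},{"tx":-0.003,"ty":0.1,"tz":-0.0004,"turn":0,"fingers":0.3},{"tx":-0.003,"ty":0.14,"tz":-0.0018,"turn":0,"fingers":0.3},{"tx":-0.003,"ty":0.18,"tz":-0.0032,"turn":0,"fingers":0.3}]'>/dev/null; python3 st.py;
python3 -m inch '[{"tx":0,"ty":0.04,"tz":-0.0013,"turn":0,"fingers":0.3},{"tx":0,"ty":0.08,"tz":-0.0026,"turn":0,"fingers":0.3},{"tx":0,"ty":0.12,"tz":-0.0039,"turn":0,"fingers":0.3},{"tx":0,"ty":0.16,"tz":-0.0052,"turn":0,"fingers":0.3},{"tx":0,"ty":0.2,"tz":-0.0065,"turn":0,"fingers":0.3}]'>/dev/null; python3 st.py
```

```text
t 12.85 strip x 1.4 y 80.6 foot z 43.2 above panel -1.8 | contact 17.8 lat 1.9 along 1.4 yaw 16.24 tilt [ 0.0059  0.0028 -1.    ] [ 0.41 -0.16 -0.03]
t 13.35 strip x 1.3 y 40.4 foot z 44.5 above panel -1.8 | contact 19.1 lat 0.6 along 1.5 yaw 16.23 tilt [ 0.0056  0.0023 -1.    ] [ 0.37  0.   -0.05]
```

```bash
python3 -m inch '[{"tx":0,"ty":0.04,"tz":-0.0014,"turn":0,"fingers":0.3},{"tx":0,"ty":0.08,"tz":-0.0028,"turn":0,"fingers":0.3},{"tx":0,"ty":0.12,"tz":-0.0042,"turn":0,"fingers":0.3},{"tx":0,"ty":0.16,"tz":-0.0056,"turn":0,"fingers":0.3},{"tx":0,"ty":0.2,"tz":-0.007,"turn":0,"fingers":0.3}]'>/dev/null; python3 st.py;
python3 -m inch '[{"tx":0,"ty":0.04,"tz":-0.0014,"turn":0,"fingers":0.3},{"tx":0,"ty":0.08,"tz":-0.0028,"turn":0,"fingers":0.3},{"tx":0,"ty":0.12,"tz":-0.0042,"turn":0,"fingers":0.3},{"tx":0,"ty":0.16,"tz":-0.0056,"turn":0,"fingers":0.3},{"tx":0,"ty":0.2,"tz":-0.007,"turn":0,"fingers":0.3}]'>/dev/null; python3 st.py
```

```text
t 13.85 strip x 1.1 y 0.2 foot z 45.8 above panel -1.7 | contact 18.2 lat 0.9 along 1.6 yaw 16.23 tilt [ 0.0053  0.0017 -1.    ] [ 0.36  0.02 -0.02]
t 14.35 strip x 0.9 y -40.0 foot z 47.1 above panel -1.6 | contact 17.7 lat -0.6 along 1.5 yaw 16.23 tilt [ 0.005   0.0012 -1.    ] [ 0.31  0.05 -0.05]
```

```bash
python3 -m inch '[{"tx":0,"ty":0.04,"tz":-0.0014,"turn":0,"fingers":0.3},{"tx":0,"ty":0.08,"tz":-0.0028,"turn":0,"fingers":0.3},{"tx":0,"ty":0.12,"tz":-0.0042,"turn":0,"fingers":0.3},{"tx":0,"ty":0.16,"tz":-0.0056,"turn":0,"fingers":0.3},{"tx":0,"ty":0.2,"tz":-0.007,"turn":0,"fingers":0.3}]'>/dev/null; python3 st.py;
python3 -m inch '[{"tx":0,"ty":0.03,"tz":-0.001,"turn":0,"fingers":0.3},{"tx":0,"ty":0.06,"tz":-0.002,"turn":0,"fingers":0.3},{"tx":0,"ty":0.09,"tz":-0.003,"turn":0,"fingers":0.3},{"tx":0,"ty":0.12,"tz":-0.004,"turn":0,"fingers":0.3},{"tx":0,"ty":0.15,"tz":-0.005,"turn":0,"fingers":0.3}]'>/dev/null; python3 st.py
python3 - <<'E'
from h import *
s=readout.get_state()
p,d=imaging.capture("wrist");np.savez("w5.npz",p=p,d=d,pos=s["tcp_pos"],q=s["tool_rot"])
cv2.imwrite("pics/w5.png",cv2.resize(p[150:270,0:300,::-1],None,fx=2.6,fy=2.6))
E
```

```text
t 14.85 strip x 0.7 y -80.1 foot z 48.4 above panel -1.6 | contact 17.3 lat 0.8 along 1.5 yaw 16.23 tilt [ 4.5e-03  8.0e-04 -1.0e+00] [ 0.32  0.07 -0.08]
t 15.35 strip x 0.6 y -110.2 foot z 49.4 above panel -1.5 | contact 17.3 lat 0.5 along 1.3 yaw 16.24 tilt [ 4.4e-03  5.0e-04 -1.0e+00] [ 0.23  0.11 -0.02]
```

View pics/w5.png

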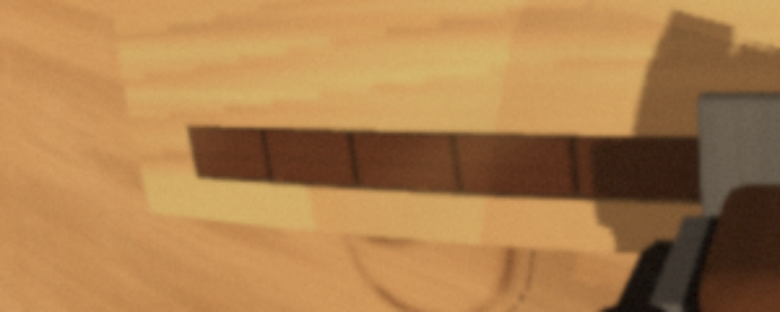

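The strip (crop x 190–700) looks flush, with no raised edges. A depth check follows.

```bash
python3 - <<'E'
from h import *
z=np.load("w5.npz");P=wcloud(z).reshape(-1,3);a=np.radians(16.2);X=np.array([np.cos(a),np.sin(a)]);Y=np.array([-X[1],X[0]])
r=P[:,:2]-[.5145,.1375];x,y=r@X-.0007,r@Y;ok=abs(P[:,2]-.0475)<.02
for c in(-55.5,-18.5,18.5,55.5,92.5):
    w=ok&(abs(y-c/1e3)<.012);print(c,[(1e3*np.median(P[w&(x>l)&(x<h),2])).round(2) for l,h in((-.021,-.013),(-.006,.006),(.013,.021))])
E
python3 -m inch '[{"tx":0,"ty":0,"tz":-0.05,"turn":0,"fingers":0.3},{"tx":0,"ty":0,"tz":-0.05,"turn":0,"fingers":0.3}]'>/dev/null; python3 st.py
```

```text
-55.5 [np.float64(50.15), np.float64(50.19), np.float64(50.25)]
-18.5 [np.float64(49.12), np.float64(49.03), np.float64(49.12)]
18.5 [np.float64(47.89), np.float64(47.83), np.float64(47.89)]
55.5 [np.float64(46.74), np.float64(46.63), np.float64(46.78)]
92.5 [np.float64(45.5), np.float64(45.56), np.float64(45.54)]
t 15.60 strip x -1.2 y -109.7 foot z 58.3 above panel 7.3 | contact 0.0 lat -0.2 along -1.0 yaw 16.24 tilt [ 8.e-04  0.e+00 -1.e+00] [-0.05  0.   -0.03]
```

```bash
python3 -m inch '[{"tx":0,"ty":0,"tz":-0.1,"turn":0,"fingers":0.3},{"tx":0,"ty":0,"tz":-0.25,"turn":0,"fingers":0.3},{"tx":0,"ty":0,"tz":-0.4,"turn":0,"fingers":0.3},{"tx":0,"ty":0,"tz":-0.4,"turn":0,"fingers":0.3}]'>/dev/null; cat > go.py <<'E'
from h import *
s=readout.get_state();p=s["tcp_pos"];M=Rot.from_quat(s["tool_rot"]).as_matrix();T=np.array([.454,-.215,.0693])
print(s["time"],p.round(4),"units",(M.T@(T-p)/.2).round(4),"turn",((np.degrees(np.arctan2(M[1,0],M[0,0]))+7.8)/90).round(4),s["force"].round(1),M[:,2].round(4))
E
python3 go.py;python3 - <<'E'
from h import *
s=readout.get_state();p,d=imaging.capture("wrist");np.savez("w6.npz",p=p,d=d,pos=s["tcp_pos"],q=s["tool_rot"])
z=np.load("w6.npz");P=wcloud(z).reshape(-1,3);a=np.radians(16.2);X=np.array([np.cos(a),np.sin(a)]);Y=np.array([-X[1],X[0]])
r=P[:,:2]-[.5145,.1375];x,y=r@X-.0007,r@Y;ok=abs(P[:,2]-.0475)<.02
for c in(-92.5,-55.5,-18.5,18.5,55.5,92.5):
    w=ok&(abs(y-c/1e3)<.012);print(c,[(1e3*np.median(P[w&(x>l)&(x<h),2])).round(2) for l,h in((-.021,-.013),(-.006,.006),(.013,.021))])
E
```

```text
16.0 [0.5458 0.0321 0.1979] units [-0.7901  1.0565  0.6398] turn 0.2674 [ 1.6  0.7 -3.8] [ 6.e-03  2.e-04 -1.e+00]
-92.5 [np.float64(nan), np.float64(51.31), np.float64(51.34)]
-55.5 [np.float64(49.99), np.float64(50.08), np.float64(50.25)]
-18.5 [np.float64(48.98), np.float64(48.92), np.float64(49.05)]
18.5 [np.float64(47.75), np.float64(47.8), np.float64(47.98)]
55.5 [np.float64(46.73), np.float64(46.56), np.float64(46.78)]
92.5 [np.float64(45.43), np.float64(45.39), np.float64(45.61)]
  return _methods._mean(a, axis=axis, dtype=dtype,
  ret = ret.dtype.type(ret / rcount)
```

All six slips are flush. Carrying the roller back to the stand.

```bash
python3 -m inch '[{"tx":-0.08,"ty":0.1,"tz":0,"turn":0,"fingers":0.3},{"tx":-0.23,"ty":0.3,"tz":0,"turn":0,"fingers":0.3},{"tx":-0.38,"ty":0.5,"tz":0,"turn":0,"fingers":0.3},{"tx":-0.48,"ty":0.65,"tz":0,"turn":0,"fingers":0.3},{"tx":-0.53,"ty":0.7,"tz":0,"turn":0,"fingers":0.3}]'>/dev/null
python3 -m inch '[{"tx":-0.09,"ty":0.12,"tz":0,"turn":0.09,"fingers":0.3},{"tx":-0.18,"ty":0.24,"tz":0,"turn":0.18,"fingers":0.3},{"tx":-0.26,"ty":0.3565,"tz":0,"turn":0.2674,"fingers":0.3},{"tx":-0.26,"ty":0.3565,"tz":0,"turn":0.2674,"fingers":0.3},{"tx":-0.26,"ty":0.3565,"tz":0,"turn":0.2674,"fingers":0.3}]'>/dev/null
python3 -m inch '[{"tx":0,"ty":0,"tz":0,"turn":0,"fingers":0.3},{"tx":0,"ty":0,"tz":0,"turn":0,"fingers":0.3},{"tx":0,"ty":0,"tz":0,"turn":0,"fingers":0.3}]'>/dev/null;python3 go.py
```

```text
17.35 [ 0.4513 -0.2144  0.1947] units [0.0139 0.0012 0.6269] turn 0.0009 [ 0.2 -0.3 -5.4] [-3.e-04  2.e-04 -1.e+00]
```

```bash
python3 -m inch '[{"tx":0.0139,"ty":0.0012,"tz":0,"turn":0,"fingers":0.3},{"tx":0.0139,"ty":0.0012,"tz":0.1,"turn":0,"fingers":0.3},{"tx":0.0139,"ty":0.0012,"tz":0.2,"turn":0,"fingers":0.3},{"tx":0.0139,"ty":0.0012,"tz":0.25,"turn":0,"fingers":0.3},{"tx":0.0139,"ty":0.0012,"tz":0.25,"turn":0,"fingers":0.3}]'>/dev/null;python3 go.py; python3 - <<'E'
from h import *
s=readout.get_state();p,d=imaging.capture("wrist");np.savez("w7.npz",p=p,d=d,pos=s["tcp_pos"],q=s["tool_rot"])
q,_=imaging.capture("side");q=q[130:200,320:400,::-1]
cv2.imwrite("pics/w7.png",np.hstack([p[60:380,120:520,::-1],cv2.resize(q,(366,320))]))
E
```

```text
17.85 [ 0.4532 -0.2153  0.1437] units [ 0.0049 -0.0018  0.3719] turn 0.0 [-0.1  0.9 -4.6] [-0.0025  0.0013 -1.    ]
```

View pics/w7.png

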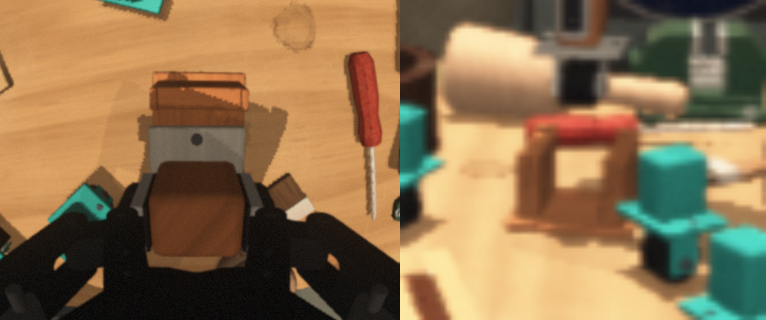

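The wrist view shows the plate lined up with the stand, and the side view has the wheel (583,85) above the slot (578,180). Lowering in two steps.

```bash
python3 -m inch '[{"tx":0.002,"ty":-0.001,"tz":0.06,"turn":0,"fingers":0.3},{"tx":0.002,"ty":-0.001,"tz":0.14,"turn":0,"fingers":0.3},{"tx":0.002,"ty":-0.001,"tz":0.22,"turn":0,"fingers":0.3},{"tx":0.002,"ty":-0.001,"tz":0.26,"turn":0,"fingers":0.3},{"tx":0.002,"ty":-0.001,"tz":0.26,"turn":0,"fingers":0.3}]'>/dev/null;python3 go.py
python3 -m inch '[{"tx":0,"ty":0,"tz":0.03,"turn":0,"fingers":0.3},{"tx":0,"ty":0,"tz":0.06,"turn":0,"fingers":0.3},{"tx":0,"ty":0,"tz":0.08,"turn":0,"fingers":0.3},{"tx":0,"ty":0,"tz":0.08,"turn":0,"fingers":0.3},{"tx":0,"ty":0,"tz":0.08,"turn":0,"fingers":0.3}]'>/dev/null;python3 go.py
```

```text
18.45 [ 0.4537 -0.2155  0.092 ] units [ 0.0012 -0.0023  0.1134] turn -0.0002 [-0.1 -0.7 -4.4] [-1.6e-03  8.0e-04 -1.0e+00]
18.95 [ 0.4543 -0.2157  0.0769] units [-0.0021 -0.0034  0.0381] turn -0.0003 [ 0.4  0.5 -4.2] [ 1.e-04 -0.e+00 -1.e+00]
```

```bash
python3 -m inch '[{"tx":0,"ty":-0.003,"tz":0.015,"turn":0,"fingers":0.3},{"tx":0,"ty":-0.003,"tz":0.03,"turn":0,"fingers":0.3},{"tx":0,"ty":-0.003,"tz":0.036,"turn":0,"fingers":0.3},{"tx":0,"ty":-0.003,"tz":0.036,"turn":0,"fingers":0.3},{"tx":0,"ty":-0.003,"tz":0.036,"turn":0,"fingers":0.3}]'>/dev/null;python3 go.py
```

```text
19.45 [ 0.4544 -0.2151  0.0696] units [-0.002  -0.0004  0.0017] turn -0.0002 [-0.8 -0.6 -5.4] [-0.  0. -1.]
```

```bash
python3 -m inch '[{"tx":0,"ty":0,"tz":0.003,"turn":0,"fingers":0.3},{"tx":0,"ty":0,"tz":0.003,"turn":0,"fingers":0.3},{"tx":0,"ty":0,"tz":0.003,"turn":0,"fingers":0.3}]'>/dev/null;python3 go.py; python3 -m inch '[{"tx":0,"ty":0,"tz":0.003,"turn":0,"fingers":0.3},{"tx":0,"ty":0,"tz":0.003,"turn":0,"fingers":0.3},{"tx":0,"ty":0,"tz":0.003,"turn":0,"fingers":0.3}]'>/dev/null;python3 go.py
```

```text
19.75 [ 0.4544 -0.2151  0.0694] units [-0.002  -0.0004  0.0003] turn -0.0002 [-1.9  1.4  3.2] [ 2.e-04 -1.e-04 -1.e+00]
20.05 [ 0.4544 -0.2152  0.0693] units [-0.0022 -0.0005  0.0002] turn -0.0002 [-3.5  3.  10.6] [ 3.e-04 -2.e-04 -1.e+00]
```

Seated. Backing off the preload and releasing.

```bash
python3 -m inch '[{"tx":0,"ty":0,"tz":-0.004,"turn":0,"fingers":0.3},{"tx":0,"ty":0,"tz":-0.004,"turn":0,"fingers":0.6},{"tx":0,"ty":0,"tz":-0.004,"turn":0,"fingers":1},{"tx":0,"ty":0,"tz":-0.004,"turn":0,"fingers":1},{"tx":0,"ty":0,"tz":-0.004,"turn":0,"fingers":1}]'
python3 -m inch '[{"tx":0,"ty":0,"tz":-0.05,"turn":0,"fingers":1},{"tx":0,"ty":0,"tz":-0.2,"turn":0,"fingers":1},{"tx":0,"ty":0,"tz":-0.4,"turn":0,"fingers":1},{"tx":0,"ty":0,"tz":-0.6,"turn":0,"fingers":1},{"tx":0,"ty":0,"tz":-0.8,"turn":0,"fingers":1}]'
python3 -m inch '[{"tx":0,"ty":0,"tz":0,"turn":0,"fingers":1},{"tx":0,"ty":0,"tz":0,"turn":0,"fingers":1},{"tx":0,"ty":0,"tz":0,"turn":0,"fingers":1}]'>/dev/null
python3 - <<'E'
from h import *
s=readout.get_state();p,d=imaging.capture("wrist");z=dict(p=p,d=d,pos=s["tcp_pos"],q=s["tool_rot"]);P=wcloud(z)
m=np.zeros(P.shape[:2],bool);m[100:240,250:390]=1
for a,b in((.095,.115),(.0595,.066),(.05,.0575)):
    mm=m&(P[...,2]>a)&(P[...,2]<b);Q=P[mm];print(a,len(Q),box(Q),np.median(Q[:,2]),np.percentile(Q[:,2],[2,98]))
cv2.imwrite("pics/w8.png",p[:,:,::-1])
E
```

```text
time: 20.55
tcp_pos: [0.4545, -0.2152, 0.0693]
tool_rot: [0.998, -0.068, 0.0, 0.0]
force: [-0.3, -0.7, -1.0]
width: 0.0854
finger_force: 0.0
time: 21.05
tcp_pos: [0.4541, -0.215, 0.2315]
tool_rot: [0.998, -0.068, 0.0, 0.0]
force: [1.7, -0.2, -0.2]
width: 0.0854
finger_force: 0.0
0.095 1561 ((453.9567565917969, -213.3642578125), (39.77960968017578, 32.94929885864258), 82.03854370117188) 0.10616714377669513 [0.09998531 0.10781496]
0.0595 1541 ((453.4198303222656, -215.20921325683594), (73.09368133544922, 80.16759490966797), 81.49022674560547) 0.06242660931771635 [0.06046266 0.06412701]
0.05 966 ((438.30810546875, -191.32374572753906), (113.36629486083984, 117.64116668701172), 81.63129425048828) 0.056428135456988535 [0.05079167 0.05744125]
```

View pics/w8.png

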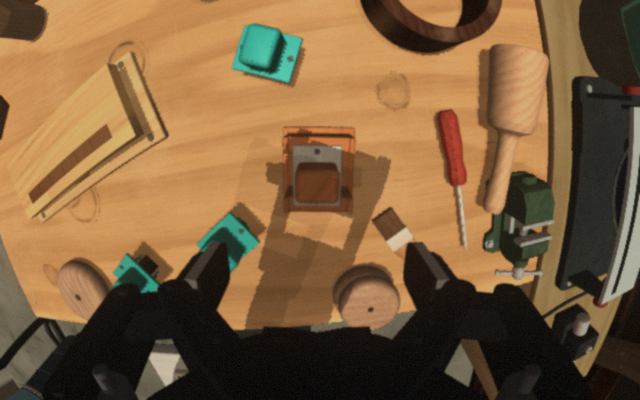

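The roller stands at (318,180) in its stand, upright and at its parked place and height. The gripper is clear and the slips are flush.

```bash
python3 -c "
from station import job;print(job.hand_in())"
```

```text
the job is handed in; nothing more can be done
None
```

The job is handed in at about 21 s of the 67 s allowed: all six slips measured flush, contact read at most about 19 N, the roller is upright in its stand, and nothing else was touched; the hand-in gave no verdict.

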